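Brush the offcuts off the cutting bed

ROBOT

A 6-joint arm with a two-finger parallel gripper is mounted at the origin on the work surface. World frame = base frame: x ahead of the robot, y to its left, z up, the work surface at z = 0. Lengths are in m, angles in rad, forces in N, time in s.
With the tool pointing down it reaches from about 0.425 to 0.95 m from the base axis. Payload 3.5 kg.
Tool frame: the origin (TCP) lies between the finger pads; the fingertips stand 19 mm ahead of it and the grasp point (between the pads) is the TCP (ctrl.nose_length is the distance from the TCP to the fingertips, in m); z points along the fingers, y is the line along which they close (so a half turn about z gives the same grasp; the last joint's range is limited). The gripper opens to 85 mm and grips with 20 to 120 N. Pads are 22 mm wide; open, the fingers measure 114 mm over their backs; the gripper's body (76 mm by 85 mm) begins 54 mm behind the grasp point. The pads swing forward as they close: fully open they stand 13 mm farther back than shut.
Start: joints at [1.131, 0.286, 1.577, -0, 1.279, -0.15], TCP at [0.193, 0.647, 0.23] pointing down, gripper open.
Joint ranges: [-2.77, 2.77], [-0.9, 2.22], [0.21, 2.48], [-1.53, 4.67], [0.24, 2.81], [-2.84, 2.84]. Speed limits (rad/s): [2.79, 2.79, 3.14, 3.14, 3.14, 3.14].

INTERFACE

Orientations are given as a unit quaternion [x, y, z, w].
In Python, from plant import ctrl gives the robot as it stands.
- The arm moves only by the tool apply_moves, never from a script. Its argument "series" is a list of rows, each a list of 6 numbers: the shift along the world's x, y, z scaled (see below), then the turn, a rotation vector about the world's x, y, z scaled (see below). A call has 1 to 20 rows; each row is the pose to reach, as a shift and turn from the pose commanded when the call began; what a row does not reach only later rows make up. The controller multiplies each number of a shift by 0.8 m and each number of a turn by 45 degrees. A row lasts 1/8 s, in which the tool goes at most 62.5 mm and 10.7 degrees, less where a joint would pass 70% of its speed; a pose out of reach is approached as far as the arm can. A call with a number of a shift or a turn outside -1 to 1 is refused whole. A call with a gripper value outside its range is refused whole. "jaw" is the opening, from 0 (shut) to 1 (fully open), set as the call begins (left out, the last holds). The fingers move at their own pace and stop on an object; "squeeze" is the grip in N (left out, the last holds). Time passes only in rows, so rows that repeat a pose let the fingers close. It gives the time, the measured TCP pose, the force, the opening and the grip force at its end, in the units of the state.
- ctrl.get_state(): the state, without advancing time (a new reading comes with each control period).
- ctrl.read_camera(name): name is "scene" or "top" or "wrist"; returns the picture (420x560x3 uint8, red, green, blue); there is no depth.
- ctrl.get_calibration(name): a dict with "fx", "fy", "cx", "cy" (pixels), "xyz" and "orientation" of the camera in the world; the wrist camera has in their place "hand_eye" (4x4, takes a point from camera to tool coordinates, whose origin is the TCP and whose axes are the flange's). Camera axes: x right, y up, looking along -z (the intrinsics and any distortion apply to the point x, -y, -z); pixel columns grow to the right and rows downward; lengths in m; the calibration is good to about 2 mm. A picture is of the moment at which its call begins: read the wrist's pose just before it. get_calibration takes no time and is no camera call.
- ctrl.sign_off(): hands the job in; it is judged then, once.
Trained networks look in the newest picture that a camera, given by its name, has taken for a name from the list of things; names that differ only in an ending like _2 or _b are one class to them, and where a whole thing is asked for, a point or a joint stands for the part that bears it (a point fixed in the world has none). Each returns a list of dicts, best first, with "p" (0 to 1); they miss things now and then, are a little off and sometimes report something else, mostly with a low value. They report only what shows in the picture. A call takes as long as a camera call.
- ctrl.boxes_of(thing, camera): "xy" ([column, row] as shares, 0 to 1, of the picture: columns of its width, rows of its height, amid what is visible of it).
- ctrl.silhouettes(thing, camera): "pixels" (420x560 bool, what is visible of it) and "xy" ([column, row] as shares, 0 to 1, of the picture: columns of its width, rows of its height, amid what is visible of it).
The state is a dict: "time": time; "qpos": joint angles; "dq": joint speeds; "joint_efforts": joint torques, N m; "eef_pos": TCP position; "tcp_rot": TCP orientation; "contact_force": force on the tool from outside, world axes, zero at the start; "wrist_torque": the same for the moment, N m; "opening": opening from 0.0 (shut) to 1.0 (fully open); "finger_force": force on a finger pad.
Only numpy, scipy, OpenCV 4.12 (cv2) and the standard library are available. Lean on these libraries where they do the work, as an engineer would, in place of code of your own. Each camera call takes 0.05 s, during which the arm holds its last target. There are 200 camera calls.

TASK

Take the bench brush from its wooden rest and sweep all six metal offcuts off the cutting bed, round the clamp, into the empty steel scrap pan at the bed's end; touch the offcuts only with the brush. Leave the finished bearing cup by the clamp and everything else on the bench as they stand, then put the brush back on its rest, standing on its bristles, and let go.

Things in the scene. Friction and masses are not known exactly. Their poses are not given: they have to be found in the camera images.
- bed_top (a point): (All sizes in this list are in mm.) Centre of the cutting bed's smooth dark steel top, in the top surface, 60 above the bench. The bed is fixed, 284 (its x) by 250 (its y). A lip and a fence, each 12 wide and 16 above the top, run along its whole two long x edges (usable width between them 260: bed x -130 to +130). Its two ends at bed y = -125 and +125 are open, without any rim. z is up.
- pan: Empty dark steel scrap pan, fixed, at one open end of the bed (either end; its x axis parallel to the bed's): 270 (x) by 90 (y), rim 52 above the bench, walls 4 thick, inner floor 4 above the bench; 2 mm gap to the bed. Origin at the centre of its underside, on the bench.
- parts_tray: Blue parts tray, fixed, at the other open end of the bed, same outer size as the pan, divided in four cells with good nuts and spacers in; its rim is 52 above the bench, nothing in it stands higher. Origin at the centre of its underside.
- clamp: Grey clamp bolted on the bed near its middle, axes parallel to the bed's: 50 (x) by 40 (y), 42 high above the bed top. Origin at the centre of its underside, on the bed top. Fixed.
- cup_mid (a point): Finished steel bearing cup (plain thick ring, outside diameter 40, bore 26, 34 high, 220 g), loose, standing on the bed 5 to 9 from the clamp's bed +y face. Point: its centre, half-way up, 17 above the bed top. Must stay where it stands.
- brush_grip (a point): Bench brush, loose, about 180 g, standing bristles down on its rest. Point: centre of its wooden grip bar, 88 above the bristle ends. Stiff black bristle block 36 (its x) by 64 (its y) by 35 high, wooden back of the same outline up to 53, then two posts and a grip bar 22 (x) by 64 (y) by 20 (z, from 78 to 98). Pinch the bar across its x; the bar's flat sides face x. z is up.
- rest: The brush's flat wooden rest pad, 70 (x) by 100 (y) by 8 high, fixed on the bench at the left or the right of the bed. Origin at the centre of its underside; the brush starts on it, its axes about parallel.
- nut_block: Wooden block 70 by 100 by 20 with fixed nuts and spacers up to 34 above the bench, fixed, on the other side of the bed. A bystander.
- wrench_grip (a point): Wrench, 170 long, lying loose on the bench near the robot. A bystander. Point: on its shank.
- oil: Black oil bottle, diameter 48, 120 high, standing near the robot, to the right. A bystander. Origin under its centre.
- tin: Round tin, diameter 64, 60 high, standing to the right. A bystander. Origin under its centre.
- sprocket: Small steel sprocket, diameter 70, hub 18 high, lying to the left. A bystander. Origin under its centre.
- hex_end_mid (a point): Scrap: hexagonal steel bar end, 27 across corners, 22 high, standing loose on the bed. Point: its centre, half-way up.
- square_end_mid (a point): Scrap: square steel bar end, 20 x 20 x 24 high, standing loose on the bed. Point: its centre, half-way up.
- round_end_mid (a point): Scrap: solid round steel bar end, diameter 25, 20 high, standing loose on the bed. Point: its centre, half-way up.
- angle_end_mid (a point): Scrap: L-shaped angle-iron end, 22 x 22 legs 6 thick, 22 high, standing loose on the bed. Point: its centre, half-way up.
- flat_end_mid (a point): Scrap: flat aluminium bar end, 24 x 14 x 20 high, standing loose on the bed. Point: its centre, half-way up.
- tube_end_mid (a point): Scrap: aluminium tube end, outside diameter 29, bore 21, 20 high, standing loose on the bed. Point: its centre, half-way up.

How it is judged:
By the outcome, as a careful person would: the job done as asked, in the order asked, and still so for the second after the job is handed in, with the robot touching nothing.
It also fails if it takes over 72 s, if anything falls off the work surface, if the arm or the gripper's body presses on something with over 40 N, if the wrist force passes 120 N, or if a joint passes its speed limit or range.

## Working session

There is one attempt and no reset: what is moved stays moved. The work goes in short steps, Python scripts to look and compute and a tool call to move; the robot and the scene stay as the last step left them, time stands still between calls to the robot, and variables do not carry over. Pictures are saved under pics/ and viewed, at most 10 in all, crops included, and the job is handed in when it is done.

Besides the shell and the picture viewer there is one more tool, called after "Request:" as name([rows], argument=value, ...), one row to a line, values as JSON. apply_moves: Moves the arm, as the interface text tells. Shifts and turns lie within -1 to 1; 1 stands for 0.8 m of shift or 45 degrees of turn. Its arguments: {"type":"object","properties":{"series":{"type":"array"},"jaw":{"type":"number"},"squeeze":{"type":"number"}},"required":["series"]}

```bash
mkdir -p pics; ls; cat > h.py <<'E'
import numpy as np,cv2
from scipy.spatial.transform import Rotation as R
from plant import ctrl
def campose(cam,st=None):
    c=ctrl.get_calibration(cam)
    if 'hand_eye' in c:
        st=st or ctrl.get_state();T=np.eye(4);T[:3,:3]=R.from_quat(st['tcp_rot']).as_matrix();T[:3,3]=st['eef_pos']
        M=T@np.array(c['hand_eye']);return c,M[:3,:3],M[:3,3]
    return c,R.from_quat(c['orientation']).as_matrix(),np.array(c['xyz'])
def ray(cam,xy,z,P=None):
    c,Rm,t=P or campose(cam)
    u,v=xy[0]*560,xy[1]*420
    d=Rm@np.array([(u-c['cx'])/c['fx'],-(v-c['cy'])/c['fy'],-1])
    return t+d*(z-t[2])/d[2]
def proj(cam,p,P=None):
    c,Rm,t=P or campose(cam)
    q=Rm.T@(np.array(p)-t);return c['cx']+c['fx']*q[0]/-q[2],c['cy']-c['fy']*q[1]/-q[2]
def save(cam,name):
    im=ctrl.read_camera(cam);cv2.imwrite('pics/'+name,im[:,:,::-1]);return im
E
python3 - <<'E'
from h import *
print(ctrl.get_calibration('top'));print(ctrl.get_calibration('scene'));print(ctrl.get_state())
save('top','top0.png')
Z=dict(bed_top=.06,pan=.03,parts_tray=.04,clamp=.102,cup_mid=.09,brush_grip=.1,rest=.008,nut_block=.02,wrench_grip=.0,oil=.12,tin=.06,sprocket=.01,hex_end_mid=.08,square_end_mid=.08,round_end_mid=.08,angle_end_mid=.08,flat_end_mid=.08,tube_end_mid=.08)
for n,z in Z.items():
    for d in ctrl.boxes_of(n,'top')[:3]: print(n,round(d['p'],2),np.round(np.array(d['xy'])*[560,420]),ray('top',d['xy'],z).round(3))
E
```

```text
pics
{'fx': 510.3262846370914, 'fy': 510.3262846370914, 'cx': 283.9393902798781, 'cy': 215.0482266488203, 'xyz': array([ 0.34802235, -0.00292561,  1.38856339]), 'orientation': array([-0.04386678,  0.03752124,  0.71222338, -0.69957538])}
{'fx': 438.8556141218861, 'fy': 438.8556141218861, 'cx': 277.3995698517463, 'cy': 206.46120875141366, 'xyz': array([ 1.02847363, -0.54870987,  0.7135568 ]), 'orientation': array([0.39429098, 0.15997361, 0.33619632, 0.84018754])}
{'time': 0.0, 'qpos': array([ 1.13099076e+00,  2.87184913e-01,  1.57817791e+00, -2.36028342e-05,
        1.27860536e+00, -1.50013337e-01]), 'dq': array([-0.0010827 , -0.00242219,  0.00046113, -0.00195332,  0.00115824,
        0.00017946]), 'joint_efforts': array([-1.38479179e-03, -4.05996680e+01, -2.92617148e+01, -2.39208084e-04,
        5.99635154e-03,  5.45631252e-06]), 'eef_pos': array([0.19258404, 0.64625313, 0.22893386]), 'tcp_rot': array([ 1.44386156e-01,  9.89520706e-01, -1.13976705e-03, -3.34417086e-04]), 'contact_force': array([ 0.47500306, -0.22477737,  0.10433931]), 'wrist_torque': array([-0.01609828, -0.04842073,  0.03134971]), 'finger_force': 0.0, 'opening': 0.9970149322174167}
pan 0.91 [352. 203.] [ 0.533 -0.176  0.03 ]
parts_tray 0.76 [222. 194.] [0.564 0.172 0.04 ]
clamp 0.89 [291. 185.] [ 0.574 -0.013  0.102]
cup_mid 0.52 [268. 189.] [0.568 0.047 0.09 ]
cup_mid 0.45 [246. 200.] [0.539 0.105 0.09 ]
brush_grip 0.87 [154. 229.] [0.467 0.337 0.1  ]
rest 0.63 [165. 236.] [0.456 0.332 0.008]
nut_block 0.58 [415. 212.] [ 0.51  -0.345  0.02 ]
wrench_grip 0.62 [195. 302.] [0.279 0.251 0.   ]
oil 0.54 [409. 285.] [ 0.316 -0.298  0.12 ]
tin 0.9 [417. 154.] [ 0.659 -0.348  0.06 ]
sprocket 0.86 [153. 157.] [0.677 0.367 0.01 ]
square_end_mid 0.38 [246. 199.] [0.544 0.106 0.08 ]
round_end_mid 0.48 [307. 164.] [ 0.634 -0.056  0.08 ]
flat_end_mid 0.63 [324. 185.] [ 0.577 -0.097  0.08 ]
tube_end_mid 0.59 [325. 239.] [ 0.436 -0.096  0.08 ]
```

```bash
python3 - <<'E'
from h import *
im=cv2.imread('pics/top0.png')
cv2.imwrite('pics/top0c.png',cv2.resize(im[110:290,130:390],None,fx=3,fy=3,interpolation=cv2.INTER_CUBIC))
E
```

```text
(no output)
```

View pics/top0c.png

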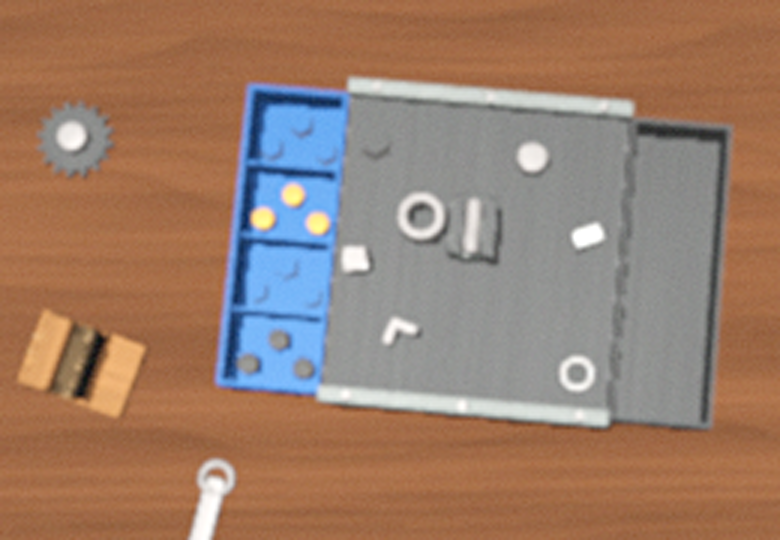

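The crop (3x, offset 130,110) shows the blue tray on the left (+y), the pan on the right (-y) and the brush and rest at lower left (~85,360). On the bed are the hex (dark, 376,150), round (532,157), flat (588,235), tube (577,372), angle (400,328) and square (355,260). The cup is at (422,217), left of the clamp (473,228).

```bash
python3 - <<'E'
from h import *
save('scene','sc0.png')
f=lambda u,v,z: ray('top',((130+u/3)/560,(110+v/3)/420),z)[:2].round(4)
for u,v in [(348,77),(634,101),(609,427),(318,400)]: print('lip',f(u,v,.076))
for n,u,v in [('hex',376,150),('round',532,157),('flat',588,235),('tube',577,372),('angle',400,328),('sq',355,260)]: print(n,f(u,v,.082))
print('cup',f(422,217,.094),'clamp',f(473,228,.102))
c,Rm,t=campose('wrist');print(ctrl.get_calibration('wrist')['hand_eye'].round(3),c['fx'],t,Rm.round(2))
E
```

```text
lip [0.7126 0.104 ]
lip [ 0.686  -0.1466]
lip [ 0.4014 -0.1166]
lip [0.4289 0.1323]
hex [0.6453 0.0797]
round [ 0.6365 -0.0559]
flat [ 0.5669 -0.1027]
tube [ 0.4485 -0.0901]
angle [0.4891 0.0608]
sq [0.5489 0.0989]
cup [0.5832 0.0401] clamp [ 0.5715 -0.0035]
[[ 0.     0.961  0.277  0.071]
 [ 1.     0.    -0.001 -0.001]
 [-0.001  0.277 -0.961 -0.144]
 [ 0.     0.     0.     1.   ]] 300.46704926195014 [0.12452425 0.66600934 0.37393524] [[ 0.29 -0.92 -0.27]
 [ 0.96  0.27  0.08]
 [ 0.   -0.28  0.96]]
```

View pics/sc0.png

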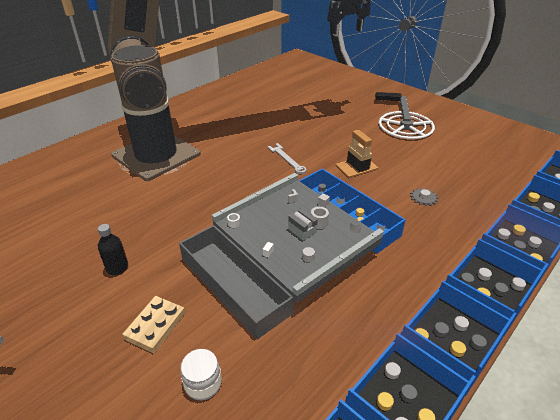

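The scene view agrees: pan at the bed's -y end, brush on its rest at (360,155), cup on the +y side of the clamp, clear lanes on both sides. I'll move above the brush for a closer look.

Request:
apply_moves([
  [0.33, -0.39, 0.04, 0, 0, 0],
  [0.33, -0.39, 0.04, 0, 0, 0],
  [0.33, -0.39, 0.04, 0, 0, 0],
  [0.33, -0.39, 0.04, 0, 0, 0],
  [0.33, -0.39, 0.04, 0, 0, 0],
  [0.33, -0.39, 0.04, 0, 0, 0],
  [0.33, -0.39, 0.04, 0, 0, 0],
  [0.33, -0.39, 0.04, 0, 0, 0],
  [0.33, -0.39, 0.04, 0, 0, 0],
  [0.33, -0.39, 0.04, 0, 0, 0],
], jaw=1)

```text
time: 2.25
eef_pos: [0.456, 0.3358, 0.2621]
tcp_rot: [0.144, 0.99, -0.0, -0.0]
contact_force: [-1.1, -0.1, -0.0]
opening: 0.997
finger_force: 0.0
```

```bash
python3 - <<'E'
from h import *
st=ctrl.get_state();print(st['time'],st['eef_pos'],st['tcp_rot'],st['qpos'])
save('wrist','w0.png');P=campose('wrist',st);np.save('st0.npy',np.r_[st['eef_pos'],st['tcp_rot']])
for n,z in [('brush_grip',.106),('rest',.008)]:
  for d in ctrl.silhouettes(n,'wrist')[:2]:
    m=d['pixels'].astype(np.uint8);r=cv2.minAreaRect(cv2.findNonZero(m))
    b=cv2.boxPoints(r);print(n,d['p'],np.array(d['xy'])*[560,420],ray('wrist',d['xy'],z,P),m.sum());print(np.array([ray('wrist',q/[560,420],z,P)[:2] for q in b]).round(4))
E
```

```text
2.25 [0.45595623 0.33576579 0.26211091] [ 1.43557542e-01  9.89641937e-01 -2.37444597e-05 -2.60843184e-04] [ 4.55477214e-01  2.36137838e-02  1.81390412e+00  2.64478153e-04
  1.30453226e+00 -8.27278227e-01]
brush_grip 0.63 [298.2   194.292] [0.46157753 0.35874288 0.106     ] 2013
[[0.4953 0.3305]
 [0.4249 0.3532]
 [0.435  0.3837]
 [0.5062 0.363 ]]
brush_grip 0.51 [335.216 313.11 ] [0.60914964 0.36273221 0.106     ] 1325
[[0.5907 0.3319]
 [0.5705 0.3785]
 [0.6181 0.3945]
 [0.6404 0.3467]]
rest 0.87 [276.416 182.91 ] [0.46230638 0.33610263 0.008     ] 2383
[[0.4861 0.295 ]
 [0.4194 0.3212]
 [0.4544 0.4151]
 [0.5232 0.3934]]
```

View pics/w0.png

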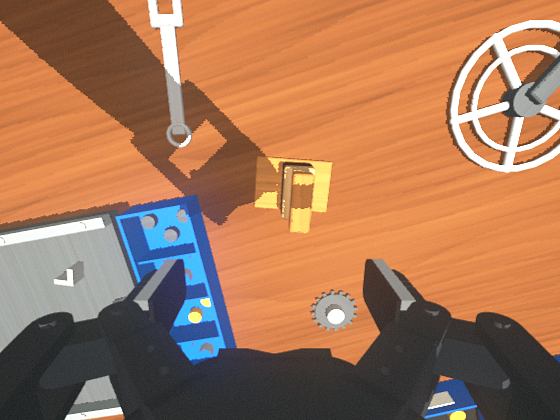

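The wrist view shows the rest at (293,185) and the brush's bar at about (300,195), with its long side near vertical in the picture. I'll zoom in to get the bar's yaw.

```bash
python3 - <<'E'
from h import *
im=cv2.imread('pics/w0.png')
cv2.imwrite('pics/w0c.png',cv2.resize(im[145:245,240:350],None,fx=6,fy=6,interpolation=cv2.INTER_CUBIC))
E
```

```text
(no output)
```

View pics/w0c.png

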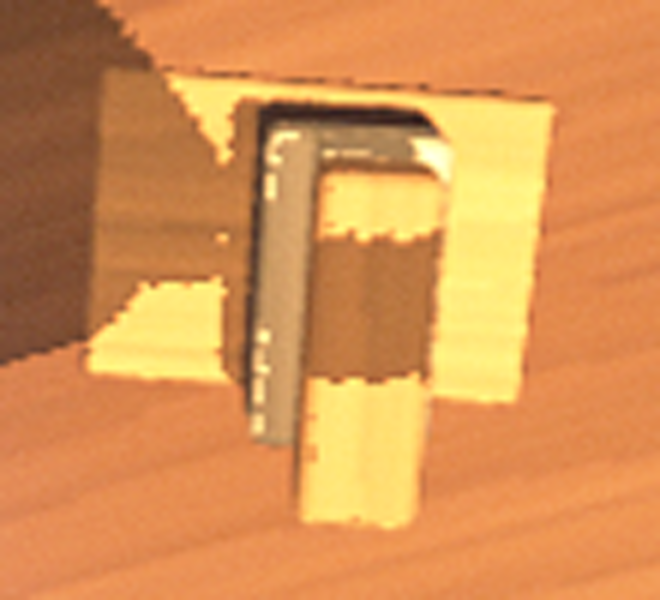

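The bar's top corners in the 6x crop are (323,172), (443,175), (415,522) and (303,520). Bar and rest are about square to the picture.

```bash
python3 - <<'E'
from h import *
s=np.load('st0.npy');st=dict(eef_pos=s[:3],tcp_rot=s[3:]);P=campose('wrist',st)
f=lambda q,z: ray('wrist',((240+q[0]/6)/560,(145+q[1]/6)/420),z,P)[:2]
a=np.array([f(q,.106) for q in [(323,172),(443,175),(415,522),(303,520)]])
print(a.round(4),a.mean(0));l=(a[0]+a[1]-a[2]-a[3])/2;w=(a[1]+a[2]-a[0]-a[3])/2
for v in(l,w):print(np.hypot(*v),np.degrees(np.arctan2(v[1],v[0])))
b=np.array([f(q,.008) for q in [(105,70),(553,100),(520,402),(88,372)]]);print('rest',b.round(4),b.mean(0))
for i in range(4):v=b[(i+1)%4]-b[i];print(np.hypot(*v),np.degrees(np.arctan2(v[1],v[0])))
Rm=R.from_quat(s[3:]).as_matrix();print(np.degrees(np.arctan2(Rm[1],Rm[0])))
E
```

```text
[[0.4399 0.3601]
 [0.446  0.3792]
 [0.5045 0.3591]
 [0.4985 0.3402]] [0.47220743 0.35967604]
0.06184059525411054 161.12681685048167
0.019950706688505383 72.22228892130575
rest [[0.4218 0.3222]
 [0.4559 0.4145]
 [0.5211 0.3911]
 [0.486  0.298 ]] [0.47121352 0.35644482]
0.09844344491189874 69.69325091717715
0.06922959235104154 -19.738401999082843
0.09952031414453368 -110.64102232158554
0.06864667052052296 159.36902037876848
[163.49248049  73.49248404 176.94751999]
```

Request:
apply_moves([
  [0.02, 0.03, -0.04, 0, 0, -0.044],
  [0.02, 0.03, -0.08, 0, 0, -0.044],
  [0.02, 0.03, -0.12, 0, 0, -0.044],
  [0.02, 0.03, -0.16, 0, 0, -0.044],
  [0.02, 0.03, -0.19, 0, 0, -0.044],
  [0.02, 0.03, -0.205, 0, 0, -0.044],
  [0.02, 0.03, -0.205, 0, 0, -0.044],
  [0.02, 0.03, -0.205, 0, 0, -0.044],
])

```text
time: 3.4
eef_pos: [0.4736, 0.3594, 0.0997]
tcp_rot: [0.161, 0.987, 0.001, 0.001]
contact_force: [0.4, 0.1, 0.4]
opening: 1.002
finger_force: 0.0
```

Request:
apply_moves([
  [0, 0, 0, 0, 0, 0],
  [0, 0, 0, 0, 0, 0],
  [0, 0, 0, 0, 0, 0],
  [0, 0, 0, 0, 0, 0],
  [0, 0, 0, 0, 0, 0],
  [0, 0, 0, 0, 0, 0],
  [0, 0, 0, 0, 0, 0],
  [0, 0, 0, 0, 0, 0],
], jaw=0, squeeze=60)

```text
time: 4.4
eef_pos: [0.4733, 0.3592, 0.0989]
tcp_rot: [0.161, 0.987, 0.0, 0.001]
contact_force: [0.4, 1.2, 3.9]
opening: 0.226
finger_force: 60.5
```

Request:
apply_moves([
  [0, 0, 0.04, 0, 0, 0],
  [0, 0, 0.1, 0, 0, 0],
  [0, 0, 0.17, 0, 0, 0],
  [0.05, -0.06, 0.22, 0, 0, 0.1],
  [0.1, -0.12, 0.25, 0, 0, 0.2],
  [0.15, -0.18, 0.25, 0, 0, 0.276],
  [0.19, -0.24, 0.25, 0, 0, 0.276],
  [0.226, -0.299, 0.25, 0, 0, 0.276],
  [0.226, -0.299, 0.25, 0, 0, 0.276],
  [0.226, -0.299, 0.25, 0, 0, 0.276],
])

```text
time: 5.65
eef_pos: [0.6528, 0.1194, 0.2961]
tcp_rot: [0.054, 0.999, 0.0, -0.002]
contact_force: [0.2, 0.2, -2.3]
opening: 0.228
finger_force: 59.8
```

```bash
python3 - <<'E'
from h import *
st=ctrl.get_state();print(st['time'],st['eef_pos'],st['tcp_rot'],st['opening'])
Rm=R.from_quat(st['tcp_rot']).as_matrix();print(np.degrees(np.arctan2(Rm[1],Rm[0])))
save('wrist','w1.png');P=campose('wrist',st)
C=np.array([.557,-.007]);ex=np.array([.9943,-.1063]);ey=np.array([.1063,.9943])
Z=dict(clamp=.102,cup_mid=.094,hex_end_mid=.082,square_end_mid=.084,round_end_mid=.08,angle_end_mid=.082,flat_end_mid=.08,tube_end_mid=.08)
for n,z in Z.items():
    for d in ctrl.silhouettes(n,'wrist')[:2]:
        p=ray('wrist',d['xy'],z,P)[:2];print(n,round(d['p'],2),np.round(np.array(d['xy'])*[560,420]),p.round(3),'bed',((p-C)@ex).round(3),((p-C)@ey).round(3))
E
```

```text
5.65 [0.6527651  0.11936222 0.29607297] [ 5.42645504e-02  9.98524147e-01  1.47940306e-05 -2.21036997e-03] 0.22792767156611907
[173.77864294  83.77869616 176.50585922]
clamp 0.76 [164. 128.] [0.573 0.007] bed 0.015 0.015
cup_mid 0.87 [195. 137.] [0.586 0.036] bed 0.024 0.046
cup_mid 0.29 [163. 102.] [0.547 0.009] bed -0.012 0.015
square_end_mid 0.93 [246.  99.] [0.552 0.098] bed -0.016 0.104
square_end_mid 0.56 [136. 183.] [ 0.632 -0.046] bed 0.079 -0.031
round_end_mid 0.56 [137. 186.] [ 0.636 -0.048] bed 0.083 -0.032
round_end_mid 0.56 [276. 236.] [0.719 0.114] bed 0.148 0.137
angle_end_mid 0.82 [211.  41.] [0.49  0.069] bed -0.075 0.068
angle_end_mid 0.71 [134. 187.] [ 0.636 -0.051] bed 0.083 -0.035
flat_end_mid 0.95 [ 84. 134.] [ 0.569 -0.094] bed 0.021 -0.085
flat_end_mid 0.43 [444. 176.] [0.664 0.324] bed 0.071 0.34
tube_end_mid 0.69 [59. 22.] [ 0.454 -0.088] bed -0.094 -0.092
```

View pics/w1.png

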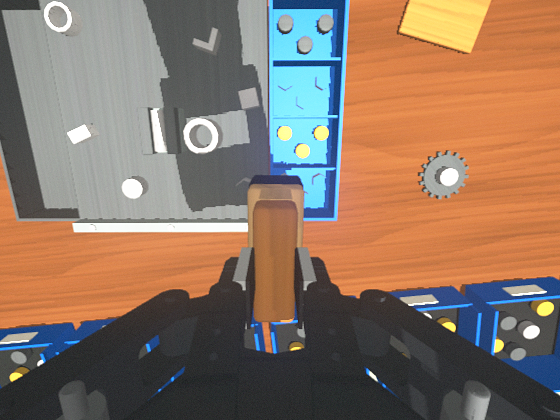

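The view is square to the bed: cup at (202,135), clamp at (158,130), square at (248,98), round at (132,187) and flat at (80,133). The hex is partly hidden at (245,182), and the fence runs along row ~227. I'll check the bed edges in the same picture.

```bash
python3 - <<'E'
from h import *
P=campose('wrist')
C=np.array([.557,-.007]);ex=np.array([.9943,-.1063]);ey=np.array([.1063,.9943])
for n,u,v,z in [('fence in L',76,222,.076),('fence out L',76,231,.076),('fence in R',240,222,.076),('bed y+ edge',270,100,.06),('edge2',268,20,.06),('y- edge',50,150,.06),('clampL',152,130,.102),('clampTop',158,153,.102),('cupL',183,135,.094),('cupR',221,135,.094),('cupT',202,116,.094),('cupB',202,154,.094),('hex',244,182,.082)]:
    p=ray('wrist',(u/560,v/420),z,P)[:2];print(n,((p-C)@ex).round(4),((p-C)@ey).round(4))
E
```

```text
fence in L 0.1331 -0.1181
fence out L 0.1454 -0.1203
fence in R 0.1331 0.0923
bed y+ edge -0.0154 0.1312
edge2 -0.0997 0.1292
y- edge 0.0435 -0.1444
clampL 0.0184 0.0024
clampTop 0.0433 0.0063
cupL 0.024 0.0336
cupR 0.024 0.0763
cupT 0.0036 0.0563
cupB 0.0452 0.0535
hex 0.08 0.0995
```

Request:
apply_moves([
  [0.006, 0.004, -0.05, 0, 0, 0],
  [0.006, 0.004, -0.1, 0, 0, 0],
  [0.006, 0.004, -0.14, 0, 0, 0],
  [0.006, 0.004, -0.165, 0, 0, 0],
  [0.006, 0.004, -0.178, 0, 0, 0],
  [0.006, 0.004, -0.178, 0, 0, 0],
  [0.006, 0.004, -0.178, 0, 0, 0],
])

```text
time: 6.98
eef_pos: [0.6595, 0.1229, 0.1578]
tcp_rot: [0.054, 0.999, 0.0, 0.002]
contact_force: [1.0, -0.7, -2.4]
opening: 0.237
finger_force: 59.8
```

Request:
apply_moves([
  [-0.001, -0.006, -0.004, 0, 0, 0],
  [-0.003, -0.024, -0.004, 0, 0, 0],
  [-0.005, -0.044, -0.004, 0, 0, 0],
  [-0.007, -0.064, -0.004, 0, 0, 0],
  [-0.009, -0.084, -0.004, 0, 0, 0],
  [-0.011, -0.104, -0.004, 0, 0, 0],
  [-0.013, -0.124, -0.004, 0, 0, 0],
  [-0.015, -0.144, -0.004, 0, 0, 0],
  [-0.0175, -0.164, -0.004, 0, 0, 0],
  [-0.0195, -0.184, -0.004, 0, 0, 0],
  [-0.022, -0.204, -0.004, 0, 0, 0],
  [-0.024, -0.224, -0.004, 0, 0, 0],
  [-0.026, -0.244, -0.004, 0, 0, 0],
  [-0.028, -0.264, -0.004, 0, 0, 0],
  [-0.03, -0.284, -0.004, 0, 0, 0],
  [-0.0325, -0.304, -0.004, 0, 0, 0],
  [-0.0345, -0.324, -0.004, 0, 0, 0],
  [-0.0365, -0.342, -0.004, 0, 0, 0],
  [-0.0365, -0.342, -0.004, 0, 0, 0],
])

```text
time: 9.35
eef_pos: [0.6291, -0.1521, 0.1527]
tcp_rot: [0.055, 0.999, -0.0, -0.0]
contact_force: [-0.0, -0.3, -1.6]
opening: 0.236
finger_force: 59.8
```

```bash
python3 - <<'E'
from h import *
save('top','top1.png')
im=cv2.imread('pics/top1.png')
cv2.imwrite('pics/top1c.png',cv2.resize(im[110:290,130:390],None,fx=3,fy=3,interpolation=cv2.INTER_CUBIC))
print(ctrl.get_state()['time'])
E
```

```text
9.4
```

View pics/top1c.png

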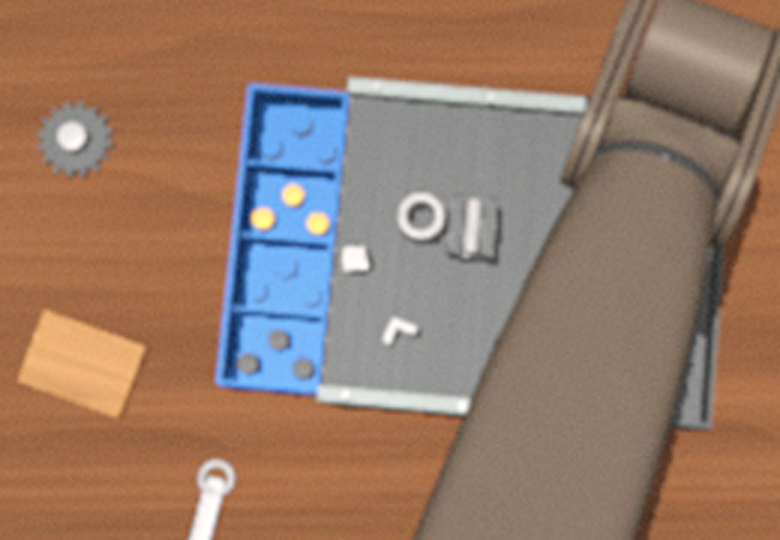

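Request:
apply_moves([
  [0, 0, 0.035, 0, 0, 0],
  [0, 0, 0.07, 0, 0, 0],
  [-0.036, 0.057, 0.07, 0, 0, 0],
  [-0.072, 0.1145, 0.07, 0, 0, 0],
  [-0.072, 0.1145, 0.07, 0, 0, 0],
  [-0.072, 0.1145, 0.035, 0, 0, 0],
  [-0.072, 0.1145, 0.01, 0, 0, 0],
  [-0.072, 0.1145, 0, 0, 0, 0],
  [-0.072, 0.1145, 0, 0, 0, 0],
  [-0.0733, 0.101, 0, 0, 0, 0],
  [-0.0748, 0.086, 0, 0, 0, 0],
  [-0.0763, 0.071, 0, 0, 0, 0],
  [-0.0778, 0.056, 0, 0, 0, 0],
  [-0.0793, 0.041, 0, 0, 0, 0],
  [-0.0808, 0.026, 0, 0, 0, 0],
  [-0.083, 0.009, 0, 0, 0, 0],
  [-0.083, 0.009, 0, 0, 0, 0],
  [-0.083, 0.009, 0, 0, 0, 0],
])

```text
time: 11.65
eef_pos: [0.5628, -0.1435, 0.1527]
tcp_rot: [0.054, 0.999, 0.0, -0.0]
contact_force: [0.2, 0.8, -2.8]
opening: 0.232
finger_force: 59.9
```

Request:
apply_moves([
  [0, 0, 0.035, 0, 0, 0],
  [0, 0, 0.06, 0, 0, 0],
  [-0.06, 0.06, 0.06, 0, 0, 0],
  [-0.125, 0.124, 0.06, 0, 0, 0],
  [-0.125, 0.124, 0.06, 0, 0, 0],
  [-0.125, 0.124, 0.03, 0, 0, 0],
  [-0.125, 0.124, 0.01, 0, 0, 0],
  [-0.125, 0.124, 0, 0, 0, 0],
  [-0.125, 0.124, 0, 0, 0, 0],
  [-0.1265, 0.11, 0, 0, 0, 0],
  [-0.128, 0.095, 0, 0, 0, 0],
  [-0.1295, 0.08, 0, 0, 0, 0],
  [-0.131, 0.065, 0, 0, 0, 0],
  [-0.1325, 0.05, 0, 0, 0, 0],
  [-0.134, 0.035, 0, 0, 0, 0],
  [-0.137, 0.0146, 0, 0, 0, 0],
  [-0.137, 0.0146, 0, 0, 0, 0],
  [-0.137, 0.0146, 0, 0, 0, 0],
])

```text
time: 13.9
eef_pos: [0.4532, -0.1319, 0.1526]
tcp_rot: [0.054, 0.999, 0.0, -0.0]
contact_force: [-0.0, 0.4, -3.4]
opening: 0.23
finger_force: 59.9
```

Request:
apply_moves([
  [0, 0, 0.04, 0, 0, 0],
  [0, 0, 0.08, 0, 0, 0],
  [0.04, 0.06, 0.08, 0, 0, 0],
  [0.08, 0.12, 0.08, 0, 0, 0],
  [0.12, 0.18, 0.08, 0, 0, 0],
  [0.16, 0.24, 0.08, 0, 0, 0],
  [0.1886, 0.2828, 0.08, 0, 0, 0],
  [0.1886, 0.2828, 0.08, 0, 0, 0],
  [0.1886, 0.2828, 0.04, 0, 0, 0],
  [0.1886, 0.2828, 0.01, 0, 0, 0],
  [0.1886, 0.2828, 0, 0, 0, 0],
  [0.1886, 0.2828, 0, 0, 0, 0],
  [0.1786, 0.2839, 0, 0, 0, 0],
  [0.1686, 0.285, 0, 0, 0, 0],
  [0.1566, 0.286, 0, 0, 0, 0],
  [0.1446, 0.287, 0, 0, 0, 0],
  [0.1326, 0.2885, 0, 0, 0, 0],
  [0.1206, 0.29, 0, 0, 0, 0],
  [0.1206, 0.29, 0, 0, 0, 0],
])

```text
time: 16.27
eef_pos: [0.5486, 0.1004, 0.1524]
tcp_rot: [0.054, 0.999, 0.0, -0.001]
contact_force: [0.2, -0.1, -2.3]
opening: 0.23
finger_force: 60.0
```

Request:
apply_moves([
  [0.006, 0, 0, 0, 0, 0],
  [0.006, 0, 0.04, 0, 0, 0],
  [0.006, 0, 0.08, 0, 0, 0],
  [-0.025, 0.025, 0.08, 0, 0, 0],
  [-0.055, 0.055, 0.08, 0, 0, 0],
  [-0.055, 0.055, 0.08, 0, 0, 0],
])

```text
time: 17.02
eef_pos: [0.5048, 0.1453, 0.2165]
tcp_rot: [0.053, 0.999, 0.0, -0.0]
contact_force: [-0.5, -0.8, -2.4]
opening: 0.232
finger_force: 60.0
```

```bash
python3 - <<'E'
from h import *
st=ctrl.get_state();P=campose('wrist',st);print(st['time'],st['eef_pos'])
a=save('wrist','w2.png');b=save('top','top2.png')
c=cv2.resize(b[110:290,130:390],(560,388),interpolation=cv2.INTER_CUBIC)
cv2.imwrite('pics/m2.png',cv2.resize(np.vstack([a,c]),None,fx=.74,fy=.74)[:,:,::-1])
C=np.array([.557,-.007]);ex=np.array([.9943,-.1063]);ey=np.array([.1063,.9943])
for cam in('wrist','top'):
  for n,z in dict(clamp=.102,cup_mid=.094,square_end_mid=.084,angle_end_mid=.082).items():
    for d in ctrl.silhouettes(n,cam)[:2]:
        p=ray(cam,d['xy'],z,P if cam=='wrist' else None)[:2];print(cam,n,round(d['p'],2),np.round(np.array(d['xy'])*[560,420]),'bed',((p-C)@ex).round(3),((p-C)@ey).round(3))
E
```

```text
17.025 [0.50481273 0.14526594 0.21650732]
wrist clamp 0.62 [137. 277.] bed 0.002 0.014
wrist clamp 0.42 [454. 135.] bed -0.13 0.295
wrist cup_mid 0.93 [187. 282.] bed 0.012 0.059
wrist cup_mid 0.36 [315. 183.] bed -0.087 0.182
wrist square_end_mid 0.72 [109. 203.] bed -0.066 -0.012
wrist square_end_mid 0.6 [233. 204.] bed -0.066 0.106
wrist angle_end_mid 0.6 [192. 193.] bed -0.076 0.067
top clamp 0.71 [290. 186.] bed 0.015 -0.001
top cup_mid 0.74 [264. 178.] bed 0.031 0.068
top square_end_mid 0.53 [244. 217.] bed -0.073 0.111
top angle_end_mid 0.74 [291. 193.] bed 0.001 -0.006
top angle_end_mid 0.63 [260. 222.] bed -0.082 0.068
```

View pics/m2.png

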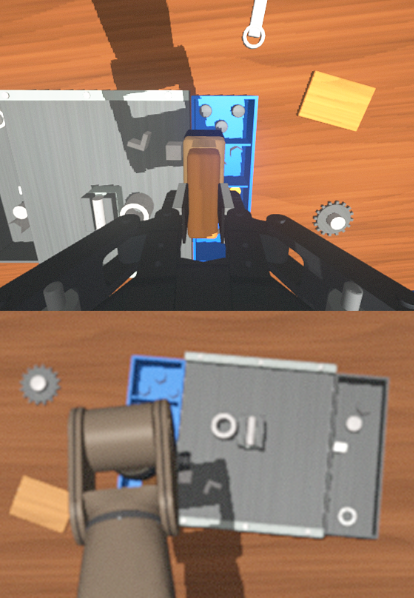

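Square (wrist, 233,204) and angle (192,193) are lined up in the left lane. Hex, round and tube lie in the pan and flat is at its bed-side edge. The cup hasn't moved. I'll sweep the left lane now.

Request:
apply_moves([
  [0, 0, -0.04, 0, 0, 0],
  [0, 0, -0.07, 0, 0, 0],
  [0, 0, -0.08, 0, 0, 0],
  [0, 0, -0.08, 0, 0, 0],
])

```text
time: 18.02
eef_pos: [0.506, 0.1441, 0.1529]
tcp_rot: [0.054, 0.999, -0.0, 0.0]
contact_force: [0.0, -0.4, -2.8]
opening: 0.227
finger_force: 60.0
```

Request:
apply_moves([
  [-0.001, -0.008, 0, 0, 0, 0],
  [-0.003, -0.027, 0, 0, 0, 0],
  [-0.005, -0.047, 0, 0, 0, 0],
  [-0.007, -0.067, 0, 0, 0, 0],
  [-0.009, -0.087, 0, 0, 0, 0],
  [-0.0115, -0.107, 0, 0, 0, 0],
  [-0.0135, -0.127, 0, 0, 0, 0],
  [-0.0155, -0.147, 0, 0, 0, 0],
  [-0.018, -0.167, 0, 0, 0, 0],
  [-0.02, -0.187, 0, 0, 0, 0],
  [-0.022, -0.207, 0, 0, 0, 0],
  [-0.024, -0.227, 0, 0, 0, 0],
  [-0.0265, -0.247, 0, 0, 0, 0],
  [-0.0285, -0.267, 0, 0, 0, 0],
  [-0.031, -0.287, 0, 0, 0, 0],
  [-0.033, -0.307, 0, 0, 0, 0],
  [-0.035, -0.327, 0, 0, 0, 0],
  [-0.0365, -0.342, 0, 0, 0, 0],
  [-0.038, -0.354, 0, 0, 0, 0],
  [-0.038, -0.354, 0, 0, 0, 0],
])

```text
time: 20.52
eef_pos: [0.4753, -0.1397, 0.1527]
tcp_rot: [0.054, 0.999, 0.0, 0.0]
contact_force: [0.3, -0.4, -2.1]
opening: 0.228
finger_force: 60.0
```

Request:
apply_moves([
  [0, 0, 0.05, 0, 0, 0],
  [0, 0, 0.1, 0, 0, 0],
  [0, 0.07, 0.1, 0, 0, 0],
  [0, 0.14, 0.1, 0, 0, 0],
  [0, 0.21, 0.1, 0, 0, 0],
  [0, 0.28, 0.1, 0, 0, 0],
  [0, 0.35, 0.1, 0, 0, -0.05],
  [0, 0.42, 0.1, 0, 0, -0.12],
  [-0.002, 0.49, 0.1, 0, 0, -0.2],
  [-0.003, 0.56, 0.1, 0, 0, -0.276],
  [-0.003, 0.6236, 0.1, 0, 0, -0.276],
  [-0.003, 0.6236, 0.1, 0, 0, -0.276],
  [-0.003, 0.6236, 0.1, 0, 0, -0.276],
])

```text
time: 22.15
eef_pos: [0.4724, 0.3599, 0.2322]
tcp_rot: [0.161, 0.987, -0.001, -0.0]
contact_force: [0.4, 0.4, -2.4]
opening: 0.232
finger_force: 60.1
```

```bash
python3 - <<'E'
from h import *
st=ctrl.get_state();print(st['time'],st['eef_pos'],st['tcp_rot'])
b=save('top','top3.png');a=save('scene','sc3.png')
A=cv2.resize(a[150:340,170:420],None,fx=3,fy=3,interpolation=cv2.INTER_CUBIC)[:,:500]
B=cv2.resize(b[130:260,300:390],None,fx=3.3,fy=4.38,interpolation=cv2.INTER_CUBIC)
B=cv2.resize(B,(297,570))
cv2.imwrite('pics/m3.png',np.hstack([A,B])[:,:,::-1])
E
```

```text
22.15 [0.47236646 0.3599213  0.2322149 ] [ 1.60869833e-01  9.86975415e-01 -5.35315432e-04 -3.75538496e-04]
```

View pics/m3.png

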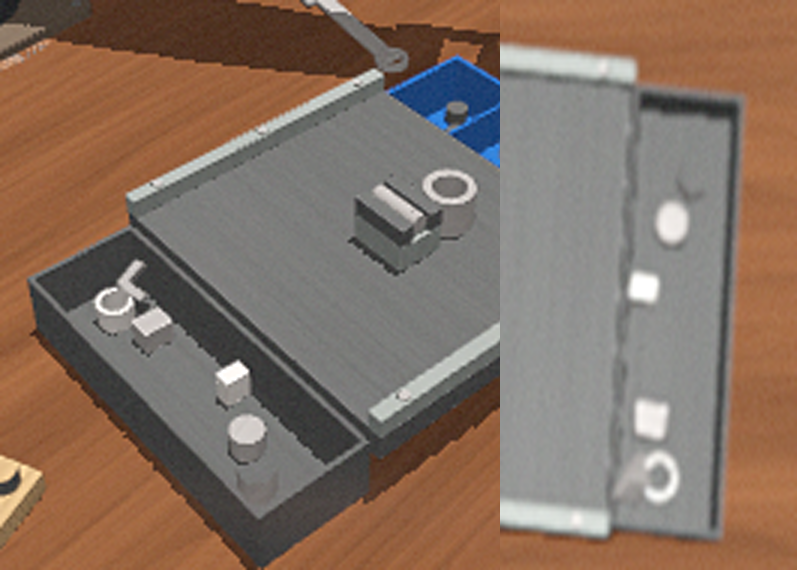

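All six offcuts are in the pan, the bed is bare, and the cup still stands by the clamp. I'll put the brush back.

Request:
apply_moves([
  [0.001, -0.001, -0.05, 0, 0, 0],
  [0.001, -0.001, -0.1, 0, 0, 0],
  [0.001, -0.001, -0.135, 0, 0, 0],
  [0.001, -0.001, -0.155, 0, 0, 0],
  [0.001, -0.001, -0.163, 0, 0, 0],
  [0.001, -0.001, -0.167, 0, 0, 0],
  [0.001, -0.001, -0.167, 0, 0, 0],
  [0.001, -0.001, -0.167, 0, 0, 0],
])

```text
time: 23.25
eef_pos: [0.4743, 0.3594, 0.1002]
tcp_rot: [0.161, 0.987, 0.001, 0.001]
contact_force: [-0.8, -0.7, -2.6]
opening: 0.23
finger_force: 60.1
```

Request:
apply_moves([
  [0, 0, -0.001, 0, 0, 0],
  [0, 0, -0.002, 0, 0, 0],
  [0, 0, -0.002, 0, 0, 0],
  [0, 0, -0.002, 0, 0, 0],
])

```text
time: 23.75
eef_pos: [0.4743, 0.3596, 0.0988]
tcp_rot: [0.161, 0.987, 0.001, 0.001]
contact_force: [-1.9, 1.0, 6.3]
opening: 0.23
finger_force: 61.0
```

Contact with the rest (+6 N). Release, then straight up.

Request:
apply_moves([
  [0, 0, 0, 0, 0, 0],
  [0, 0, 0, 0, 0, 0],
  [0, 0, 0, 0, 0, 0],
  [0, 0, 0, 0, 0, 0],
  [0, 0, 0, 0, 0, 0],
  [0, 0, 0, 0, 0, 0],
], jaw=1)

```text
time: 24.5
eef_pos: [0.4737, 0.359, 0.0975]
tcp_rot: [0.161, 0.987, -0.0, 0.0]
contact_force: [0.2, 0.1, -0.2]
opening: 0.999
finger_force: 0.0
```

Request:
apply_moves([
  [0, 0, 0.02, 0, 0, 0],
  [0, 0, 0.06, 0, 0, 0],
  [0, 0, 0.12, 0, 0, 0],
  [0, 0, 0.18, 0, 0, 0],
  [0, 0, 0.2, 0, 0, 0],
  [0, 0, 0.2, 0, 0, 0],
  [0, 0, 0.2, 0, 0, 0],
])

```text
time: 25.38
eef_pos: [0.4727, 0.3585, 0.2552]
tcp_rot: [0.161, 0.987, -0.001, -0.002]
contact_force: [0.6, 0.9, -0.4]
opening: 1.005
finger_force: 0.0
```

```bash
python3 - <<'E'
from h import *
st=ctrl.get_state();print(st['time'],st['eef_pos'],st['opening'])
a=save('wrist','w4.png');b=save('scene','sc4.png')
cv2.imwrite('pics/m4.png',np.vstack([cv2.resize(a[100:300,130:410],(420,300)),cv2.resize(b[110:290,200:452],(420,300))])[:,:,::-1])
E
```

```text
25.375 [0.4727483  0.35847502 0.25515434] 1.0048455447420532
```

View pics/m4.png

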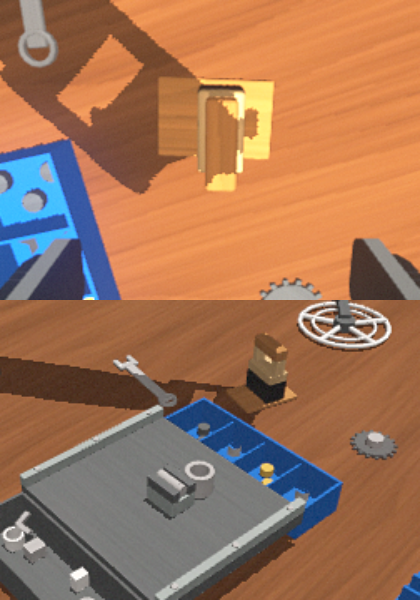

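The brush stands upright on its rest, centred at about (222,130) in the wrist crop, and the bed is clear. Handing in.

```bash
python3 -c "
from plant import ctrl
print(ctrl.sign_off())"
```

```text
the job is handed in; nothing more can be done
None
```

Job handed in at about 25 s of the 72 s allowed: the last pictures show all six offcuts in the pan, the cup still by the clamp, and the brush standing on its rest, released.

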